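Turn the specimen block to its next face and take the picture

ROBOT

A 6-joint arm with a two-finger parallel gripper is mounted at the origin on the work surface. World frame = base frame: x ahead of the robot, y to its left, z up, the work surface at z = 0. Lengths are in m, angles in rad, forces in N, time in s.
With the tool pointing down it reaches from about 0.25 to 0.775 m from the base axis. Payload 4 kg.
Tool frame: the origin (TCP) lies at the very end of the fingers, on their centre line; the grasp point (between the pads) lies 19 mm behind it; x points along the fingers, y is the direction in which the jaws open and shut, and the axes are right-handed (so a half turn about x gives the same grasp; the last joint's range is limited). The gripper opens to 94 mm and grips with 3 to 60 N. Pads are 16 mm wide; open, the fingers measure 119 mm over their backs; the gripper's body (75 mm by 177 mm) begins 78 mm behind the grasp point.
Start: joints at [0.997, 0.087, 1.371, -0, 1.684, -0.103], TCP at [0.249, 0.49, 0.166] pointing down, gripper open.
Joint ranges: [-3.1, 3.1], [-0.76, 2.03], [0.27, 2.55], [-1.08, 4.22], [0.17, 2.65], [-2.57, 2.57]. Speed limits (rad/s): [2.79, 2.79, 3.14, 3.14, 3.14, 3.14].

INTERFACE

Orientations are given as [roll, pitch, yaw] about the fixed x, y, z axes, in that order (R = Rz(yaw) Ry(pitch) Rx(roll)).
In Python, from bench import robot gives the robot as it stands.
- The arm moves only by the tool carry_out, never from a script. Its argument "targets" is a list of rows, each a list of 5 numbers: the closure, from 0 (fully open) to 1 (shut), then the shift along the tool's x, y, z in cm, then the turn about the tool's x in degrees. In form: [[fingers, tx, ty, tz, turn], ...]. A call has 1 to 20 rows; each row shifts and turns the commanded pose from where the row before left it, along the tool's axes as they then stand; what a row does not reach is not made up. A row lasts 1/10 s, in which the tool goes at most 50 mm and 8.59 degrees, less where a joint would pass 70% of its speed; a pose out of reach is approached as far as the arm can. A call is refused whole if a number of a shift passes 5 or a number of a turn 8.59, either way. A call with a gripper value outside its range is refused whole. The fingers move at their own pace and stop on an object; the grip force is fixed at half the most. Time passes only in rows, so rows that do not move let the fingers close. It gives the time, the measured TCP pose, the force and the opening at its end, in the units of the state.
- robot.get_obs(): the state, without advancing time (a new reading comes with each control period).
- robot.snapshot(name): name is "scene" or "top" or "wrist"; returns a dict with "image" (400x640x3 uint8, red, green, blue), "camera_matrix" (3x3 intrinsics, pixels), "pose" (4x4, takes a point from camera to world coordinates). Camera axes: x right, y up, looking along -z (the intrinsics and any distortion apply to the point x, -y, -z); pixel columns grow to the right and rows downward; lengths in m; the calibration is good to about 2 mm. The wrist camera is an equidistant fisheye: a pixel r from the principal point sees the ray r / f radians off the axis. A picture is of the moment at which its call begins. There is no depth.
- robot.close_job(): hands the job in, once; it reports no verdict.
The state is a dict: "time": time; "joint_positions": joint angles; "qvel": joint speeds; "joint_torque": joint torques, N m; "tool_pos": TCP position; "ee_rot": TCP orientation; "wrist_force": force on the tool from outside, world axes, zero at the start; "wrist_torque": the same for the moment, N m; "width": finger opening in m.
Only numpy, scipy, OpenCV 4.12 (cv2) and the standard library are available. Lean on these libraries where they do the work, as an engineer would, in place of code of your own. Each camera call takes 0.05 s, during which the arm holds its last target. There are 200 camera calls.

TASK

The long side of the aluminium specimen block has just been photographed. Turn the block on the stage so that its square end (the one opposite the narrow tail) now lies flush against both tabs of the bent steel bracket, centred on the microscope lens, with the block still upright and flat on the stage. Then press the shutter pedal fully down to its stop, hold it there for a moment and let it come up again. Leave the block in place against the bracket, and leave the wooden case, the eyepiece and the jar alone.

Things in the scene. Friction and masses are not known exactly. Their poses are not given: they have to be found in the camera images.
- rig: Fixed inspection rig. Origin at bench level under the middle of the bracket's contact face; x points from the stage through the bracket to the lens, y left, z up. Black stage plate, on which the block stands: 12 mm thick, x from -210 to +25 mm, y from -100 to +100 mm.
- bracket (a point): Middle of the bent steel bracket's contact plane, 25 mm above the bench; axes as the rig. Two upright tabs face -x with their contact faces in the plane x = 0 of the rig: each 45 mm wide (15 to 60 mm either side of the middle), 4 mm thick, their tops 38 mm above the bench, with a 30 mm window between them.
- lens (a point): Tip of the low horizontal microscope's lens, on its axis (rig x = 32, y = 0, z = 40 mm), looking at the bracket's window; axes as the rig. Behind it the barrel (top at z = 60 mm) and a cream housing from rig x = 153 to 268 mm, highest point z = 90 mm.
- block: Loose aluminium block, about 0.45 kg, stands on the stage with a long side roughly towards the bracket. Origin: centre of the main part's underside; main part 80 (x) x 60 (y) x 35 mm high, square end at x = +40 mm. Tail 26 mm wide, x from -40 to -75 mm. Grip post of dark steel over the origin, 28 mm square (sides along x and y), z from 35 to 77 mm.
- block_end (a point): Centre of the block's square end face, 17.5 mm above its underside; same axes as the block (x points out of the face).
- pedal_base: Fixed cream base of the shutter pedal, 165 (x) by 100 (y) mm, 10 mm thick. Origin: centre of its underside, on the bench. The pedal's hinge lies along y at x = +62 mm, z = 22 mm; the treadle, 78 mm wide and 135 mm long, slopes up from it towards -x.
- pedal (a joint): Angle of the pedal's treadle, rad: 0 is fully up (free end about 60 mm above the bench, sloping 0.30 rad), 0.24 is fully down at its stop. It springs back; at the press point it takes about 2 N to start and 7 N to reach the stop.
- pedal_pad (a point): Press point: on the top of the treadle's black rubber pad, midway across its width, 100 mm from the hinge. With the pedal up it is 58 mm above the bench; it goes down about 23 mm to the stop.
- case: Bystander: loose dark wooden case, 120 x 85 x 45 mm high, origin at the centre of its underside.
- eyepiece: Bystander: loose black eyepiece standing on the bench, 48 mm across, 66 mm high, origin at the centre of its underside.
- jar: Bystander: loose amber jar with a white cap, 60 mm across, 80 mm high, origin at the centre of its underside.

How it is judged:
On the way, in this order (a step that is already met when the one before it is completed fails the run):
1. the block's square end is flush against both tabs of the bracket, centred on the lens, the block flat on the stage (x of block_end in the frame of rig between -0.004 and 0.003 m and y of block_end in the frame of rig between -0.012 and 0.012 m and angle between the x axis of block and the x axis of rig, either way round below 0.06 rad and angle between block's own z axis and vertical below 0.05 rad and height (world z) of block below 0.015 m), for 0.3 s.
2. the pedal is pressed down to its stop (above 0.21 of 0.24 rad) and held 0.2 s while the block stands so (all of step 1 and value of joint pedal above 0.21 rad), for 0.2 s.
At the end, for the whole second after the job is handed in: Block at rest, flat on the stage (tilt under 0.05 rad, underside under 15 mm above the bench), square end within 4 mm of the bracket's contact plane, centred on the lens within 12 mm, square within 0.06 rad; pedal pressed to its stop, now up (under 0.05 rad) (all of step 1 and value of joint pedal below 0.05 rad and linear speed of block below 0.02 m/s); the robot touches nothing.
It fails at once if the case, the eyepiece or the jar is moved by more than 25 mm (distance of any of case, eyepiece, jar from where it was at the start of the episode above 0.025 m).
It also fails if it takes over 56 s, if anything falls off the work surface, if the arm or the gripper's body presses on something with over 40 N, if the wrist force passes 120 N, or if a joint passes its speed limit or range.

## Working session

There is one attempt and no reset: what is moved stays moved. The work goes in short steps, Python scripts to look and compute and a tool call to move; the robot and the scene stay as the last step left them, time stands still between calls to the robot, and variables do not carry over. Pictures are saved under pics/ and viewed, about 8 in all and at most 12, crops included, and the job is handed in when it is done.

Besides the shell and the picture viewer there is one more tool, called after ">>>" by a JSON object that holds its "method" and its "body". carry_out: Moves the arm, as the interface text tells. Its arguments: {"type":"object","properties":{"targets":{"type":"array","items":{"type":"array","items":{"type":"number"}}}},"required":["targets"]}

```bash
mkdir -p pics
cat > h.py <<'E'
import numpy as np, cv2, pickle
from bench import robot
def snap(n,f):
    s=robot.snapshot(n); cv2.imwrite(f'pics/{f}.png',s['image'][:,:,::-1]); pickle.dump(s,open(f'pics/{f}.pkl','wb')); return s
def ray(s,u,v,fish=False):
    K=s['camera_matrix'];P=s['pose']
    x=(u-K[0,2])/K[0,0];y=(v-K[1,2])/K[1,1]
    if fish:
        r=np.hypot(x,y);k=np.sin(r)/max(r,1e-9);d=np.array([x*k,-y*k,-np.cos(r)])
    else: d=np.array([x,-y,-1.])
    d=P[:3,:3]@d; return P[:3,3],d/np.linalg.norm(d)
def atz(s,u,v,z,fish=False):
    o,d=ray(s,u,v,fish); return o+d*(z-o[2])/d[2]
def tri(rs):
    A=sum(np.eye(3)-np.outer(d,d) for o,d in rs);b=sum((np.eye(3)-np.outer(d,d))@o for o,d in rs)
    return np.linalg.solve(A,b)
def proj(s,p):
    P=s['pose'];c=P[:3,:3].T@(np.asarray(p)-P[:3,3]);K=s['camera_matrix']
    return K[0,0]*c[0]/-c[2]+K[0,2],K[1,1]*-c[1]/-c[2]+K[1,2]
def load(f): return pickle.load(open(f'pics/{f}.pkl','rb'))
E
python3 - <<'E'
from h import *
for n in('scene','top','wrist'):
    s=snap(n,n+'0');print(n,s['camera_matrix'].tolist(),s['pose'].round(3).tolist())
print(robot.get_obs())
E
```

```text
scene [[385.15239716886845, 0.0, 320.1914334954915], [0.0, 385.15239716886845, 201.4100250034521], [0.0, 0.0, 1.0]] [[-0.855, -0.425, 0.296, 0.85], [0.518, -0.687, 0.51, 0.478], [-0.013, 0.59, 0.808, 0.79], [0.0, 0.0, 0.0, 1.0]]
top [[459.081180464164, 0.0, 323.8279966831362], [0.0, 459.081180464164, 191.94786570042035], [0.0, 0.0, 1.0]] [[0.016, 0.993, -0.118, 0.425], [-0.999, 0.013, -0.03, -0.015], [-0.028, 0.118, 0.993, 1.127], [0.0, 0.0, 0.0, 1.0]]
wrist [[309.70691628693146, 0.0, 319.158625439441], [0.0, 309.70691628693146, 200.96540621111498], [0.0, 0.0, 1.0]] [[0.453, -0.867, -0.207, 0.19], [0.892, 0.44, 0.107, 0.521], [-0.001, -0.233, 0.973, 0.384], [0.0, 0.0, 0.0, 1.0]]
{'time': 0.15, 'joint_positions': array([ 9.96893019e-01,  8.78100590e-02,  1.37187630e+00,  2.04740740e-05,
        1.68360032e+00, -1.03117257e-01]), 'qvel': array([-0.0002932 , -0.0042707 , -0.00400302,  0.0014987 ,  0.00050134,
       -0.00018596]), 'joint_torque': array([ 1.13426391e-03, -3.40648055e+01, -3.02791142e+01,  7.18838233e-02,
        3.06367187e-02, -1.21669232e-04]), 'tool_pos': array([0.24921745, 0.48976035, 0.16487516]), 'ee_rot': array([-1.6859245 ,  1.56910217, -2.15670826]), 'wrist_force': array([-0.08603057, -0.51032776, -0.23875613]), 'wrist_torque': array([-0.02016441,  0.00407554, -0.01008252]), 'width': 0.0938578330381469}
```

View pics/top0.png

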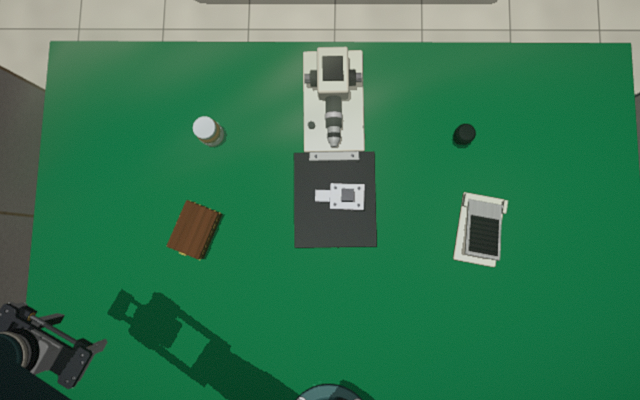

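View pics/scene0.png

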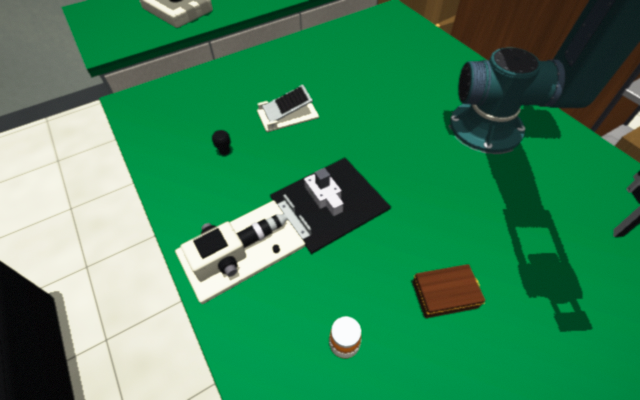

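Run:
```python
from h import *
def crop(f,x,y,w=100,h=75):
    return cv2.resize(cv2.imread(f'pics/{f}.png')[y:y+h,x:x+w],(400,300),interpolation=cv2.INTER_CUBIC)
m=np.vstack([np.hstack([crop('top0',286,143),crop('top0',434,190,106,80)]),np.hstack([crop('scene0',260,160),crop('scene0',240,70)])])
cv2.imwrite('pics/m0.png',m)
# rough
s=load('top0')
for n,p,z in [('stageTL',(294,153),.012),('TR',(375,152),.012),('BR',(377,247),.012),('BL',(295,248),.012),('case',(195,229),.045),('jar',(207,128),.08),('eye',(465,132),.066)]: print(n,atz(s,*p,z).round(4))
```

```text
stageTL [0.6536 0.0947 0.012 ]
TR [ 0.6582 -0.1054  0.012 ]
BR [ 0.4257 -0.1109  0.012 ]
BL [0.4201 0.0866 0.012 ]
case [0.461  0.3223 0.045 ]
jar [0.6973 0.2948 0.08  ]
eye [ 0.6969 -0.3113  0.066 ]
```

View pics/m0.png

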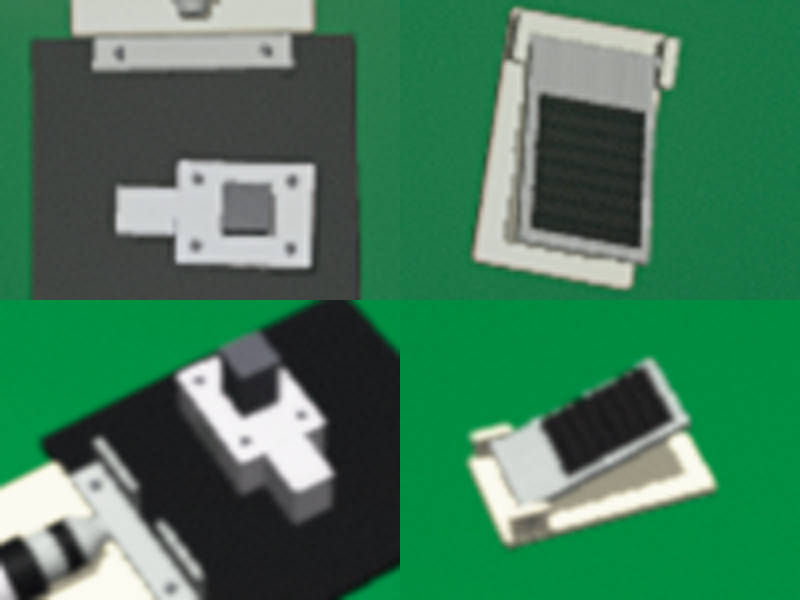

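Run:
```python
from h import *
from scipy.optimize import least_squares
T,S=load('top0'),load('scene0')
t=lambda u,v:(T,(u+.5)/4-.5+286,(v+.5)/4-.5+143)
s=lambda u,v:(S,(u+.5)/4-.5+260,(v-300+.5)/4-.5+160)
tp=lambda u,v:(T,(u-400+.5)*.265-.5+434,(v+.5)*80/300-.5+190)
sp=lambda u,v:(S,(u-400+.5)/4-.5+240,(v-300+.5)/4-.5+70)
rig=[((25,100,12),t(30,38)),((25,-100,12),t(355,36)),((-210,100,12),(T,295,248)),((-210,-100,12),(T,377,247)),
 ((0,60,38),t(93,70)),((0,-60,38),t(292,66)),((0,-60,38),s(100,438)),((0,-15,38),s(138,487)),((0,15,38),s(163,520)),((0,60,38),s(204,575)),
 ((25,-100,12),s(42,440)),((-210,-100,12),(S,346,158.5)),((-210,100,12),(S,389,206))]
blk=[((40,30,47),t(315,164)),((-40,30,47),t(178,160)),((40,-30,47),t(311,268)),((-40,-30,47),t(177,263)),((-75,13,47),t(117,186)),((-75,-13,47),t(117,234)),
 ((14,14,89),t(271,183)),((-14,14,89),t(222,181)),((14,-14,89),t(273,235)),((-14,-14,89),t(222,233)),
 ((14,-14,89),s(262,332)),((14,14,89),s(220,348)),((-14,14,89),s(236,374)),((-14,-14,89),s(280,354)),
 ((40,30,47),s(178,376)),((-40,30,47),s(248,462)),((-40,-30,47),s(325,420)),((-75,-13,47),s(333,468))]
ped=[((82.5,50,10),tp(513,10)),((-82.5,50,10),tp(473,262)),((-82.5,-50,10),tp(632,288)),((-82.5,50,10),sp(717,490)),((82.5,50,10),sp(510,547)),
 ((-67,39,61),tp(520,237)),((-67,-39,61),tp(648,263)),((-67,-39,61),sp(650,360)),((-67,39,61),sp(688,420))]
def fit(d,g):
    def f(q,dd=d):
        c,n=np.cos(q[2]),np.sin(q[2]);r=[]
        for (x,y,z),(cam,u,v) in dd:
            p=proj(cam,[q[0]+(c*x-n*y)/1e3,q[1]+(n*x+c*y)/1e3,z/1e3]);r+=[p[0]-u,p[1]-v]
        return np.array(r)
    for nm,dd in (('all',d),('top',[a for a in d if a[1][0] is T]),('scene',[a for a in d if a[1][0] is S])):
        q=least_squares(f,g,args=(dd,),loss='soft_l1').x; print(nm,q.round(4),'res',abs(f(q,dd)).max().round(2),abs(f(q,dd)).mean().round(2))
for n,d,g in(('rig',rig,(.63,0,0)),('block',blk,(.55,-.03,-1.57)),('pedal',ped,(.47,-.36,0))): print(n);fit(d,g)
def T2(d,p): print(p,tri([ray(*a) for k,a in d if k==p]).round(4))
for p in((14,14,89),(-14,-14,89),(14,-14,89),(-14,14,89),(40,30,47),(-40,30,47)):T2(blk,p)
T2(ped,(-67,-39,61));T2(ped,(-67,39,61));T2(rig,(0,60,38));T2(rig,(0,-60,38))
```

```text
rig
all [ 0.6337 -0.0034  0.0285] res 2.84 0.7
top [ 0.6328 -0.0046  0.0317] res 0.87 0.27
scene [ 0.6351 -0.0014  0.0238] res 2.69 0.63
block
all [ 0.544  -0.036  -1.5838] res 1.75 0.55
top [ 0.5436 -0.0365 -1.5884] res 0.79 0.34
scene [ 0.5453 -0.0342 -1.5643] res 1.59 0.71
pedal
all [ 0.4739 -0.3554 -0.1553] res 2.83 0.67
top [ 0.4735 -0.3563 -0.1633] res 0.89 0.41
scene [ 0.477  -0.3505 -0.1241] res 2.2 0.63
(14, 14, 89) [ 0.5574 -0.0501  0.0845]
(-14, -14, 89) [ 0.5295 -0.0236  0.0878]
(14, -14, 89) [ 0.5276 -0.0514  0.08  ]
(-14, 14, 89) [ 0.5596 -0.0235  0.0883]
(40, 30, 47) [ 0.5741 -0.0773  0.041 ]
(-40, 30, 47) [0.574  0.0051 0.0451]
(-67, -39, 61) [ 0.4018 -0.3855  0.0585]
(-67, 39, 61) [ 0.4154 -0.3075  0.0617]
(0, 60, 38) [0.6319 0.0559 0.0344]
(0, -60, 38) [ 0.6359 -0.0643  0.0334]
```

```bash
cat >> h.py <<'E'
from scipy.spatial.transform import Rotation as Ro
def state():
    o=robot.get_obs();R=Ro.from_euler('xyz',o['ee_rot']).as_matrix();return o,R
def plan(p,jaw=None):
    "total shift in present tool axes (cm) after/before turn, turn (deg) so that tool y is at angle jaw (mod pi)"
    o,R=state();d=R.T@(np.asarray(p)-o['tool_pos'])*100
    a=np.arctan2(R[1,1],R[0,1]);print('t',o['time'],'tcp',o['tool_pos'].round(4),'jaw',a.round(4),'x',R[:,0].round(3),'F',o['wrist_force'].round(1),'w',round(o['width'],4),'q',o['joint_positions'].round(2))
    tn=0 if jaw is None else -np.degrees((jaw-a+np.pi/2)%np.pi-np.pi/2)
    print('shift cm',d.round(2),'turn deg',round(tn,2))
E
python3 - <<'E'
from h import *
plan([.544,-.036,.166],-.015)
E
```

```text
t 0.15 tcp [0.2492 0.4898 0.1649] jaw 1.1 x [-0.001 -0.001 -1.   ] F [-0.1 -0.5 -0.2] w 0.0939 q [ 1.    0.09  1.37  0.    1.68 -0.1 ]
shift cm [ -0.07 -33.49  50.12] turn deg 63.89
```

>>> {"method": "carry_out", "body": {"targets": [[0,0,-2.58,3.86,0],[0,0,-2.58,3.86,0],[0,0,-2.58,3.86,0],[0,0,-2.58,3.86,0],[0,0,-2.58,3.86,0],[0,0,-2.58,3.86,0],[0,0,-2.58,3.86,0],[0,0,-2.58,3.86,0],[0,0,-2.58,3.86,0],[0,0,-2.58,3.86,0],[0,0,-2.58,3.86,0],[0,0,-2.58,3.86,0],[0,0,-2.58,3.86,0],[0,0,0,0,8.5],[0,0,0,0,8.5],[0,0,0,0,8.5],[0,0,0,0,8.5],[0,0,0,0,8.5],[0,0,0,0,8.5],[0,0,0,0,8.5]]}}

```text
time: 2.15
tool_pos: [0.5443, -0.0363, 0.1653]
ee_rot: [-1.908, 1.57, 2.86]
wrist_force: [-0.1, 0.1, 0.3]
width: 0.0938
```

>>> {"method": "carry_out", "body": {"targets": [[0,0,0,0,4.4],[0,0,0,0,0],[0,0,0,0,0]]}}

```text
time: 2.45
tool_pos: [0.5444, -0.0363, 0.1654]
ee_rot: [-1.892, 1.57, 2.807]
wrist_force: [-0.1, -0.2, -0.0]
width: 0.0943
```

Run:
```python
from h import *
s=snap('wrist','w1');print(s['pose'].round(3).tolist())
plan([.544,-.036,.057],-.015)
```

```text
[[1.0, 0.012, 0.003, 0.546], [-0.013, 0.973, 0.232, 0.031], [-0.0, -0.232, 0.973, 0.384], [0.0, 0.0, 0.0, 1.0]]
t 2.5 tcp [ 0.5444 -0.0363  0.1655] jaw -0.0138 x [-0.  0. -1.] F [ 0.3 -0.4 -0.1] w 0.0943 q [-0.17  0.08  1.38  0.    1.68 -0.16]
shift cm [10.85 -0.04 -0.03] turn deg 0.07
```

View pics/w1.png

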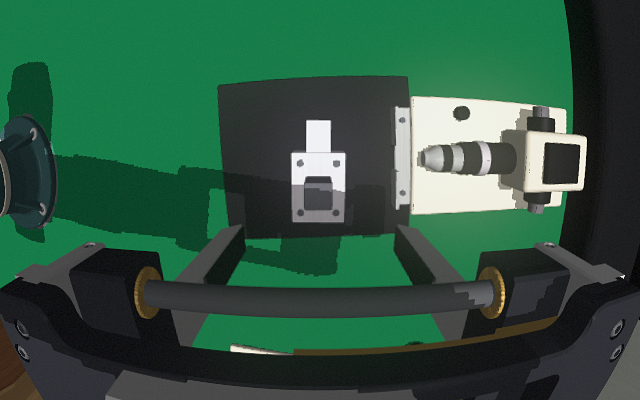

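Post lies midway between the open fingers (about (318,195)), block main part at columns 291–347, rows 152–222; bracket tabs' near edge at column ≈396, rows 108–208. Descending to grasp.

>>> {"method": "carry_out", "body": {"targets": [[0,2,0,0,0],[0,2,0,0,0],[0,2,0,0,0],[0,2,0,0,0],[0,1.5,0,0,0],[0,0.8,0,0,0],[0,0.5,0,0,0],[0,0,0,0,0]]}}

```text
time: 3.3
tool_pos: [0.5445, -0.0363, 0.0576]
ee_rot: [-1.9, 1.57, 2.797]
wrist_force: [0.5, -0.1, 0.2]
width: 0.0937
```

>>> {"method": "carry_out", "body": {"targets": [[1,0,0,0,0],[1,0,0,0,0],[1,0,0,0,0],[1,0,0,0,0],[1,0,0,0,0],[1,0,0,0,0],[1,0,0,0,0],[1,0,0,0,0],[1,0,0,0,0],[1,0,0,0,0]]}}

```text
time: 4.3
tool_pos: [0.5445, -0.0363, 0.0577]
ee_rot: [-2.779, 1.571, 1.918]
wrist_force: [0.8, -0.0, -0.2]
width: 0.0172
```

Run:
```python
from h import *
s=load('w1')
for p in [(291,152),(346,152),(347,222),(291,223)]: print('blk',atz(s,*p,.047,True).round(4))
print('blk sq', [atz(s,*p,.038,True).round(4).tolist() for p in [(397,108),(396,208)]])
print('stage',[atz(s,*p,.012,True).round(4).tolist() for p in [(218,87),(407,76),(411,234),(229,238)]])
plan([.5444,-.0363,.057],None)
```

```text
blk [0.5146 0.0057 0.047 ]
blk [0.5746 0.005  0.047 ]
blk [ 0.5762 -0.0747  0.047 ]
blk [ 0.5121 -0.0751  0.047 ]
blk sq [[0.6337, 0.0549, 0.038], [0.6352, -0.0614, 0.038]]
stage [[0.4221, 0.0876, 0.012], [0.6536, 0.0973, 0.012], [0.6646, -0.1041, 0.012], [0.4251, -0.1066, 0.012]]
t 4.3 tcp [ 0.5445 -0.0363  0.0577] jaw -0.0153 x [-0.  0. -1.] F [ 0.8 -0.  -0.2] w 0.0172 q [-0.17  0.12  1.55  0.    1.47 -0.16]
shift cm [ 0.07 -0.01 -0.  ] turn deg 0
```

Run:
```python
from h import *
w=snap('wrist','w2')['image'];t=snap('top','t2')['image'];s=snap('scene','s2')['image']
c=lambda i,x,y,a,b:cv2.resize(i[y:y+b,x:x+a,::-1],(400,300),interpolation=cv2.INTER_CUBIC)
cv2.imwrite('pics/m2.png',np.vstack([np.hstack([c(w,220,80,240,180),c(t,286,143,100,75)]),np.hstack([c(s,260,130,140,105),c(w,0,0,640,400)])]))
print(robot.get_obs()['width'])
```

```text
0.005426167773378364
```

View pics/m2.png

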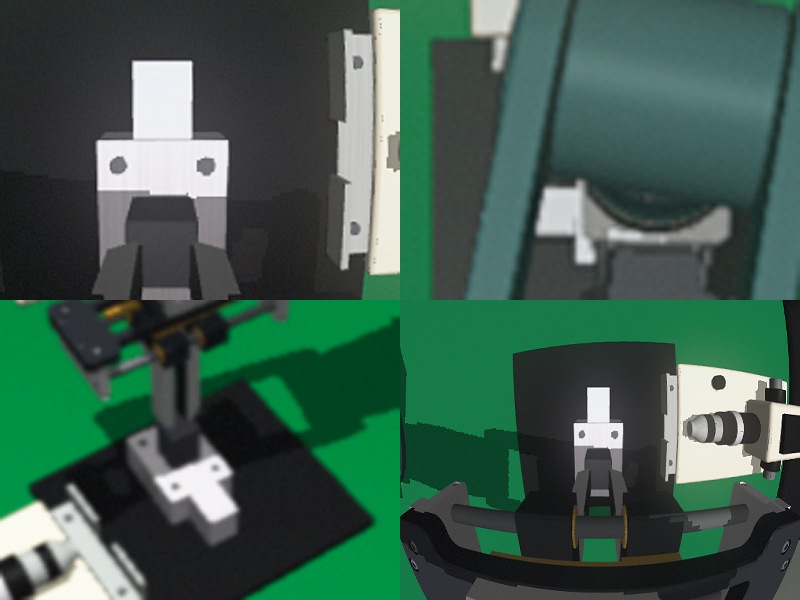

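Run:
```python
from h import *
s=load('s2');w=load('w2');t=load('t2')
def pf(s,p):
    P=s['pose'];c=P[:3,:3].T@(np.asarray(p)-P[:3,3]);K=s['camera_matrix'];th=np.arctan2(np.hypot(c[0],c[1]),-c[2]);k=th/np.hypot(c[0],c[1])
    return K[0,0]*c[0]*k+K[0,2],K[1,1]*-c[1]*k+K[1,2]
for n,p in(('tcp',(.5444,-.0363,.0577)),('tcp+30',(.5444,-.0363,.0877)),('posttop',(.544,-.036,.089)),('postbase',(.544,-.036,.047))): print(n,np.round(proj(s,p),1),np.round(pf(w,p),1))
print(w['pose'].round(3).tolist())
i=w['image'][150:270,240:400,::-1];j=s['image'][135:215,285:365,::-1]
cv2.imwrite('pics/m3.png',np.hstack([cv2.resize(i,(440,330),interpolation=2),cv2.resize(j,(330,330),interpolation=2)]))
plan([.5444,-.0363,.0577])
```

```text
tcp [322.1 180.2] [318.3 220.7]
tcp+30 [322.  172.3] [318.2 234.3]
posttop [322.2 171.9] [317.6 234.5]
postbase [322.4 183. ] [317.8 216.3]
[[1.0, 0.014, 0.003, 0.546], [-0.014, 0.973, 0.232, 0.031], [0.0, -0.232, 0.973, 0.277], [0.0, 0.0, 0.0, 1.0]]
t 4.45 tcp [ 0.5446 -0.0363  0.0578] jaw -0.0153 x [ 0.  0. -1.] F [ 0.8  0.  -0.5] w 0.0054 q [-0.17  0.12  1.55  0.    1.47 -0.16]
shift cm [ 0.01 -0.02 -0.  ] turn deg 0
```

View pics/m3.png

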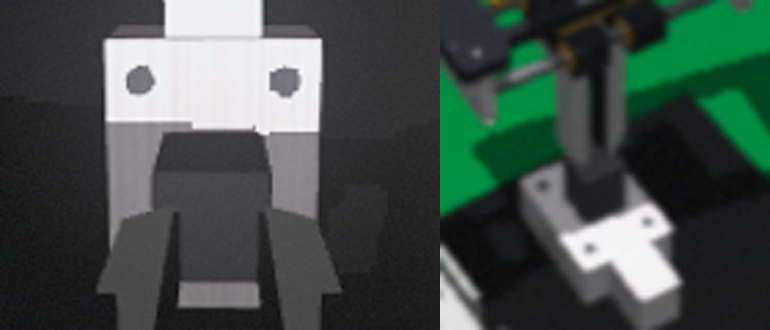

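>>> {"method": "carry_out", "body": {"targets": [[0,0,0,0,0],[0,0,0,0,0],[0,0,0,0,0],[0,0,0,0,0],[0,0,0,0,0],[0,0,0,0,0],[0,0,0,0,0],[0,0,0,0,0],[0,0,0,0,0],[0,0,0,0,0],[0,0,0,0,0],[0,0,0,0,0]]}}

```text
time: 5.65
tool_pos: [0.5446, -0.0363, 0.0578]
ee_rot: [2.847, 1.571, 1.261]
wrist_force: [-0.6, 0.1, 0.8]
width: 0.0937
```

Run:
```python
from h import *
w=snap('wrist','w4');s=snap('scene','s4')
i=w['image'][150:300,220:420,::-1];j=s['image'][100:220,260:380,::-1]
cv2.imwrite('pics/m4.png',np.hstack([cv2.resize(i,(440,330),interpolation=2),cv2.resize(j,(330,330),interpolation=2)]))
plan([.5444,-.0363,.0577])
print(tri([ray(load('w2'),318,226,True),ray(load('s2'),323.5,174)]), robot.get_obs()['joint_positions'])
```

```text
t 5.75 tcp [ 0.5446 -0.0364  0.0578] jaw -0.0153 x [ 0.  0. -1.] F [-0.1 -0.4  0.3] w 0.0939 q [-0.17  0.12  1.55  0.    1.47 -0.16]
shift cm [ 0.01 -0.02 -0.01] turn deg 0
[ 0.54410948 -0.03057417  0.08709892] [-1.70605013e-01  1.24045243e-01  1.54660481e+00  4.20351647e-05
  1.47086164e+00 -1.55349491e-01]
```

View pics/m4.png

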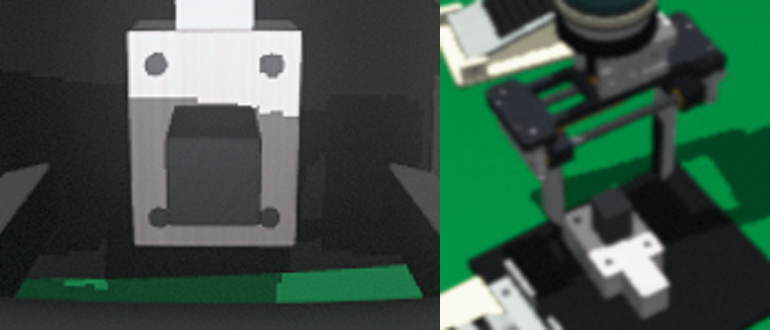

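The open fingertips show at (303,181) and (342,165) in the scene view. That matches a tip height of about 87 mm rather than the reported 58 mm, so the fingers closed above the post. I'll go lower in steps with the fingers open, since they straddle the block.

>>> {"method": "carry_out", "body": {"targets": [[0,0.7,0,0,0],[0,0.7,0,0,0],[0,0.7,0,0,0],[0,0.6,0,0,0],[0,0,0,0,0]]}}

```text
time: 6.25
tool_pos: [0.5434, -0.0362, 0.0291]
ee_rot: [-1.746, 1.568, 2.951]
wrist_force: [0.8, -0.2, 0.2]
width: 0.0937
```

>>> {"method": "carry_out", "body": {"targets": [[1,0,0,0,0],[1,0,0,0,0],[1,0,0,0,0],[1,0,0,0,0],[1,0,0,0,0],[1,0,0,0,0],[1,0,0,0,0],[1,0,0,0,0],[1,0,0,0,0],[1,0,0,0,0],[1,0,0,0,0]]}}

```text
time: 7.35
tool_pos: [0.5437, -0.0364, 0.0307]
ee_rot: [-1.59, 1.569, 3.107]
wrist_force: [-4.2, -0.1, 1.7]
width: 0.0283
```

Run:
```python
from h import *
plan([.593,-.005,.05],1.601)
```

```text
t 7.35 tcp [ 0.5437 -0.0364  0.0307] jaw -0.0153 x [-0.002  0.    -1.   ] F [-4.2 -0.1  1.7] w 0.0283 q [-0.17  0.14  1.58 -0.    1.42 -0.16]
shift cm [-1.94  4.88 -3.21] turn deg 87.39
```

>>> {"method": "carry_out", "body": {"targets": [[1,-0.5,0,0,0],[1,-0.5,0,0,0],[1,0,0.5,-1.5,0],[1,0,0.6,-1.6,0],[1,0,0,0,0]]}}

```text
time: 7.85
tool_pos: [0.5569, -0.0028, 0.0405]
ee_rot: [2.809, 1.569, 1.225]
wrist_force: [-0.7, -1.1, -4.8]
width: 0.028
```

>>> {"method": "carry_out", "body": {"targets": [[1,0,0,0,-6],[1,0,0,0,-7],[1,0,0,0,-7],[1,0,0,0,-7],[1,0,0,0,-7],[1,0,0,0,-7],[1,0,0,0,-7],[1,0,0,0,-7],[1,0,0,0,-7],[1,0,0,0,-7],[1,0,0,0,-7],[1,0,0,0,-7],[1,0,0,0,-7],[1,0,0,0,-2.6],[1,0,0,0,0],[1,0,0,0,0],[1,0,0,0,0]]}}

```text
time: 9.55
tool_pos: [0.556, -0.0054, 0.0406]
ee_rot: [1.942, 1.571, 1.972]
wrist_force: [-0.0, -0.5, -4.5]
width: 0.0279
```

Run:
```python
from h import *
w=snap('wrist','w5');s=snap('scene','s5')
i=w['image'][60:300,160:480,::-1];j=s['image'][120:260,240:360,::-1]
cv2.imwrite('pics/m5.png',np.hstack([cv2.resize(i,(440,330),interpolation=2),cv2.resize(j,(283,330),interpolation=2)]))
plan([.593,-.005,.03],1.601); print(w['pose'].round(3).tolist())
```

```text
t 9.65 tcp [ 0.556  -0.0055  0.0407] jaw 1.6005 x [-0.  0. -1.] F [-0.1  0.3 -3.8] w 0.0278 q [-0.11  0.16  1.54  0.    1.44 -1.71]
shift cm [ 1.07 -0.06  3.7 ] turn deg -0.03
[[-0.03, -0.972, -0.233, 0.489], [1.0, -0.029, -0.008, -0.007], [0.001, -0.233, 0.972, 0.26], [0.0, 0.0, 0.0, 1.0]]
```

View pics/m5.png

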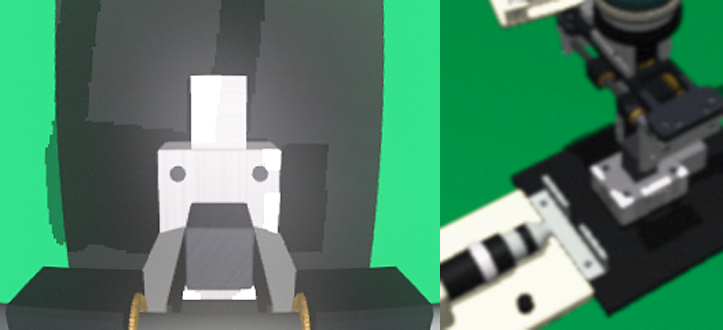

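Run:
```python
from h import *
w=load('w5');s=load('s5')
W=lambda u,v:(w,160+u/1.375,60+v/1.375)
S=lambda u,v:(s,240+(u-440)/2.358,120+v/2.357)
for n,p in(('backL',(158,150)),('backR',(281,150)),('tailL',(191,75)),('tailR',(247,75))): print(n,atz(*W(*p),.057,True).round(4))
for n,p in(('front+y',(628,205)),('front-y',(592,170)),('back+y',(690,176))): print(n,atz(*S(*p),.057).round(4))
for n,p in(('tab-',(546,177)),('tab+',(606,250))): print(n,atz(*S(*p),.038).round(4))
```

```text
backL [ 0.5169 -0.0356  0.057 ]
backR [0.5151 0.0237 0.057 ]
tailL [ 0.4807 -0.0205  0.057 ]
tailR [0.4799 0.0058 0.057 ]
front+y [0.5907 0.0289 0.057 ]
front-y [ 0.5993 -0.0277  0.057 ]
back+y [0.5188 0.0311 0.057 ]
tab- [ 0.638 -0.058  0.038]
tab+ [0.6302 0.0522 0.038 ]
```

>>> {"method": "carry_out", "body": {"targets": [[1,0,0,1.2,0],[1,0,0,1.2,0],[1,0.4,0,0.3,0],[1,0.3,0,0,0],[1,0.2,0,0,0],[1,0,0,0,0],[1,0,0,0,0]]}}

```text
time: 10.35
tool_pos: [0.5826, -0.0047, 0.0316]
ee_rot: [2.867, 1.57, 2.897]
wrist_force: [-0.4, 0.5, -5.7]
width: 0.0281
```

>>> {"method": "carry_out", "body": {"targets": [[1,0.1,0,0,0],[1,0,0,0,0]]}}

```text
time: 10.55
tool_pos: [0.5829, -0.0047, 0.0309]
ee_rot: [0.518, 1.571, 0.548]
wrist_force: [-0.9, -0.5, -5.4]
width: 0.0277
```

>>> {"method": "carry_out", "body": {"targets": [[1,0.1,0,0,0],[1,0,0,0,0],[1,0,0,0,0]]}}

```text
time: 10.85
tool_pos: [0.5833, -0.0047, 0.0307]
ee_rot: [-0.026, 1.57, 0.004]
wrist_force: [-1.3, 0.1, 0.3]
width: 0.0276
```

>>> {"method": "carry_out", "body": {"targets": [[1,0,0,0.3,0],[1,0,0,0.3,0],[1,0,0,0.2,0],[1,0,0,0,0],[1,0,0,0,0]]}}

```text
time: 11.35
tool_pos: [0.5912, -0.0045, 0.0306]
ee_rot: [-0.428, 1.571, -0.397]
wrist_force: [-5.4, -0.5, 5.7]
width: 0.0277
```

>>> {"method": "carry_out", "body": {"targets": [[1,0,0,0.1,0],[1,0,0,0.1,0],[1,0,0,0,0]]}}

```text
time: 11.65
tool_pos: [0.5929, -0.0044, 0.0306]
ee_rot: [-2.906, 1.57, -2.876]
wrist_force: [-5.6, -0.7, 4.9]
width: 0.0278
```

>>> {"method": "carry_out", "body": {"targets": [[1,0,0,0.1,0],[1,0,0,0.1,0],[1,0,0,0,0]]}}

```text
time: 11.95
tool_pos: [0.5935, -0.0044, 0.0307]
ee_rot: [-3.134, 1.567, -3.104]
wrist_force: [-8.7, -1.0, 8.4]
width: 0.0279
```

Run:
```python
from h import *
plan([.593,-.005,.03],1.601);print(robot.get_obs()['wrist_torque'])
```

```text
t 11.95 tcp [ 0.5935 -0.0044  0.0307] jaw 1.601 x [-0.004 -0.    -1.   ] F [-8.7 -1.   8.4] w 0.0279 q [-0.1   0.25  1.46 -0.    1.44 -1.7 ]
shift cm [ 0.07 -0.06 -0.05] turn deg -0.0
[0.10163948 1.81597287 0.0758495 ]
```

>>> {"method": "carry_out", "body": {"targets": [[1,0,0,0.1,0],[1,0,0,0.1,0],[1,0,0,0,0]]}}

```text
time: 12.25
tool_pos: [0.5936, -0.0043, 0.0308]
ee_rot: [3.121, 1.563, -3.133]
wrist_force: [-12.9, -1.0, 10.3]
width: 0.0278
```

>>> {"method": "carry_out", "body": {"targets": [[1,0,0,0.1,0],[1,0,0,0.1,0],[1,0,0,0,0],[1,0,0,0,0]]}}

```text
time: 12.65
tool_pos: [0.5936, -0.0043, 0.0309]
ee_rot: [3.129, 1.559, -3.124]
wrist_force: [-17.9, -0.3, 14.5]
width: 0.028
```

Run:
```python
from h import *
plan([.593,-.005,.03],1.601);print(robot.get_obs()['wrist_torque'])
```

```text
t 12.65 tcp [ 0.5936 -0.0043  0.0309] jaw 1.6007 x [-0.012 -0.    -1.   ] F [-17.9  -0.3  14.5] w 0.028 q [-0.1   0.26  1.45 -0.    1.45 -1.7 ]
shift cm [ 0.09 -0.07 -0.06] turn deg -0.02
[1.31123930e-01 3.53341602e+00 2.41355538e-03]
```

>>> {"method": "carry_out", "body": {"targets": [[1,0,0,-0.2,0],[1,0,0,-0.1,0],[1,0,0,0,0]]}}

```text
time: 12.95
tool_pos: [0.5935, -0.0044, 0.0307]
ee_rot: [3.132, 1.566, -3.121]
wrist_force: [-9.5, -0.3, 9.1]
width: 0.0277
```

>>> {"method": "carry_out", "body": {"targets": [[0.6,0,0,0,0],[0.6,0,0,0,0],[0.6,0,0,0,0],[0.6,0,0,0,0],[0.6,0,0,0,0]]}}

```text
time: 13.45
tool_pos: [0.5964, -0.0043, 0.0296]
ee_rot: [0.214, 1.57, 0.244]
wrist_force: [0.2, 0.2, -0.2]
width: 0.0377
```

>>> {"method": "carry_out", "body": {"targets": [[0.4,0,0,0,0],[0.4,0,0,0,0],[0.4,-0.5,0,0,0],[0.4,-1.5,0,0,0],[0.4,-3,0,0,0],[0.4,-4,0,0,0],[0.4,-3,0,0,0],[0.4,-2,0,0,0],[0.4,0,0,-4,0],[0.4,0,0,-4,0],[0.4,0,0,-4,0],[0.4,0,0,-4,0],[0.4,0,0,0,0]]}}

```text
time: 14.75
tool_pos: [0.4328, -0.0089, 0.1714]
ee_rot: [-0.279, 1.569, -0.249]
wrist_force: [0.2, 0.5, 0.6]
width: 0.0566
```

Run:
```python
from h import *
w=snap('wrist','w6');s=snap('scene','s6');t=snap('top','t6')
c=lambda i,x,y,a,b,W,H:cv2.resize(i[y:y+b,x:x+a,::-1],(W,H),interpolation=2)
cv2.imwrite('pics/m6.png',np.vstack([np.hstack([c(t,286,143,100,75,400,300),c(s,260,160,100,75,400,300)]),c(w,160,80,320,120,800,300)]))
plan([.4427,-.350,.166]); print(w['pose'].round(3).tolist())
```

```text
Traceback (most recent call last):
KeyError: (slice(143, 218, None), slice(286, 386, None), slice(None, None, -1))
```

Run:
```python
from h import *
w,s,t=[load(f)['image'] for f in('w6','s6','t6')]
c=lambda i,x,y,a,b,W,H:cv2.resize(i[y:y+b,x:x+a,::-1],(W,H),interpolation=2)
cv2.imwrite('pics/m6.png',np.vstack([np.hstack([c(t,286,143,100,75,400,300),c(s,260,160,100,75,400,300)]),c(w,160,0,320,150,640,300).repeat(1,0) if 0 else cv2.copyMakeBorder(c(w,160,100,320,150,640,300),0,0,80,80,0)]))
plan([.4427,-.350,.166]); print(load('w6')['pose'].round(3).tolist())
```

```text
t 14.9 tcp [ 0.4372 -0.0093  0.1713] jaw 1.6008 x [ 0.003 -0.    -1.   ] F [ 1.  -0.4  0.3] w 0.0566 q [-0.15 -0.17  1.61  0.    1.7  -1.75]
shift cm [  0.54 -34.08  -0.47] turn deg 0
[[-0.03, -0.972, -0.235, 0.366], [1.0, -0.03, -0.007, -0.011], [0.0, -0.235, 0.972, 0.39], [0.0, 0.0, 0.0, 1.0]]
```

View pics/m6.png

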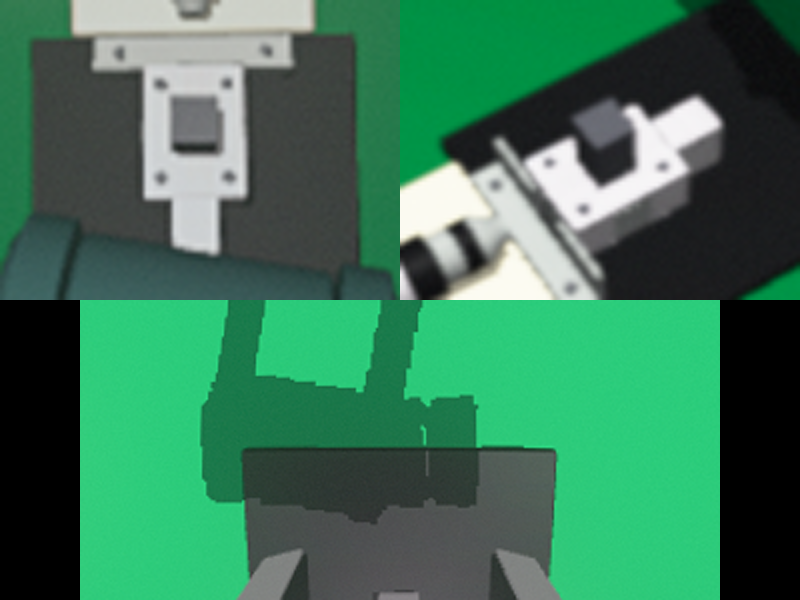

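>>> {"method": "carry_out", "body": {"targets": [[1,0,-4,0,0],[1,0,-4.3,0,0],[1,0,-4.3,0,0],[1,0,-4.3,0,0],[1,0,-4.3,0,0],[1,0,-4.3,0,0],[1,0,-4.3,0,0],[1,0,-4.3,0,0],[1,0,0,0,0],[1,0,0,0,0],[1,0,0,0,0]]}}

```text
time: 16.0
tool_pos: [0.4471, -0.3494, 0.1696]
ee_rot: [1.4, 1.57, 1.431]
wrist_force: [0.3, 0.2, -0.3]
width: 0.0003
```

Run:
```python
from h import *
from scipy.optimize import least_squares
T=load('t6');t=lambda u,v:((u+.5)/4-.5+286,(v+.5)/4-.5+143)
d=[((40,30,47),(145,66)),((40,-30,47),(246,68)),((-40,-30,47),(246,198)),((-40,30,47),(144,197)),((-75,13,47),(173,252)),((-75,-13,47),(219,254)),((14,14,89),(171,97)),((14,-14,89),(221,98))]
def f(q):
    c,n=np.cos(q[2]),np.sin(q[2])
    return np.concatenate([np.array(proj(T,[q[0]+(c*x-n*y)/1e3,q[1]+(n*x+c*y)/1e3,z/1e3]))-t(*p) for (x,y,z),p in d])
q=least_squares(f,[.593,-.005,.03]).x;print(q.round(4),abs(f(q)).max())
r=np.array([.6328,-.0046]);a=.0317;e=q[:2]+.04*np.array([np.cos(q[2]),np.sin(q[2])])-r
print('end in rig',np.cos(a)*e[0]+np.sin(a)*e[1],-np.sin(a)*e[0]+np.cos(a)*e[1],'yaw err',q[2]-a)
plan([.4427,-.350,.05])
s=snap('scene','s7')['image'];t7=snap('top','t7')['image'];w=snap('wrist','w7')
c=lambda i,x,y,a,b,W,H:cv2.resize(i[y:y+b,x:x+a,::-1],(W,H),interpolation=2)
cv2.imwrite('pics/m7.png',np.hstack([c(s,230,40,120,120,380,380),c(w['image'],200,90,240,200,420,380)]))
```

```text
[ 0.5932 -0.0068  0.0091] 1.1561055243463159
end in rig 0.00038369494227549024 -0.0018534628366616392 yaw err -0.022561829996663625
t 16.0 tcp [ 0.4471 -0.3494  0.1696] jaw 1.6019 x [ 0.     0.001 -1.   ] F [ 0.3  0.2 -0.3] w 0.0003 q [-0.76  0.13  1.32  0.    1.7  -2.37]
shift cm [11.96 -0.05 -0.45] turn deg 0
```

View pics/m7.png

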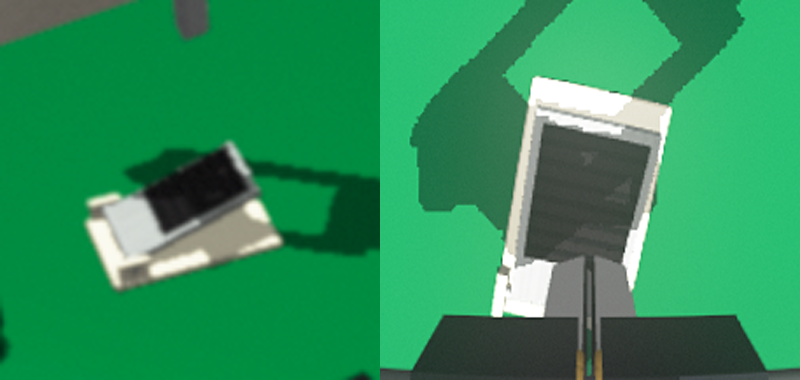

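>>> {"method": "carry_out", "body": {"targets": [[1,2,0,-0.4,0],[1,3,0,0,0],[1,3,0,0,0],[1,3,0,0,0],[1,2,0,0,0],[1,0,0,0,0],[1,0,0,0,0]]}}

```text
time: 16.85
tool_pos: [0.4428, -0.3496, 0.0405]
ee_rot: [-0.628, 1.57, -0.596]
wrist_force: [-0.1, 0.0, 1.4]
width: 0.0005
```

>>> {"method": "carry_out", "body": {"targets": [[1,0.5,0,0,0],[1,0.5,0,0,0],[1,0.5,0,0,0],[1,0,0,0,0]]}}

```text
time: 17.25
tool_pos: [0.442, -0.3498, 0.0241]
ee_rot: [2.275, 1.57, 2.305]
wrist_force: [-0.7, -0.3, -0.1]
width: 0.0006
```

>>> {"method": "carry_out", "body": {"targets": [[1,0.5,0,0,0],[1,0.3,0,0,0],[1,0,0,0,0]]}}

```text
time: 17.55
tool_pos: [0.4422, -0.3504, 0.0167]
ee_rot: [-2.162, 1.57, -2.132]
wrist_force: [-1.4, -0.0, 1.7]
width: 0.0003
```

>>> {"method": "carry_out", "body": {"targets": [[1,0.4,0,0,0],[1,0.4,0,0,0],[1,0.4,0,0,0],[1,0,0,0,0]]}}

```text
time: 17.95
tool_pos: [0.4418, -0.3503, 0.0044]
ee_rot: [-2.92, 1.57, -2.889]
wrist_force: [-2.9, -0.8, 4.8]
width: 0.0007
```

>>> {"method": "carry_out", "body": {"targets": [[1,0.3,0,0,0],[1,0.3,0,0,0],[1,0,0,0,0]]}}

```text
time: 18.25
tool_pos: [0.4415, -0.3503, -0.0011]
ee_rot: [-3.051, 1.569, -3.021]
wrist_force: [-3.9, -0.1, 7.6]
width: 0.0007
```

>>> {"method": "carry_out", "body": {"targets": [[1,0.2,0,0,0],[1,0.2,0,0,0],[1,0,0,0,0]]}}

```text
time: 18.55
tool_pos: [0.4412, -0.3503, -0.0046]
ee_rot: [-3.124, 1.569, -3.094]
wrist_force: [-4.9, 0.3, 7.2]
width: 0.0002
```

>>> {"method": "carry_out", "body": {"targets": [[1,0.2,0,0,0],[1,0.2,0,0,0],[1,0,0,0,0]]}}

```text
time: 18.85
tool_pos: [0.4414, -0.3504, -0.0053]
ee_rot: [-2.711, 1.569, -2.681]
wrist_force: [-9.1, 4.8, 19.6]
width: 0.0005
```

>>> {"method": "carry_out", "body": {"targets": [[1,0.2,0,0,0],[1,0.2,0,0,0],[1,0,0,0,0],[1,0,0,0,0]]}}

```text
time: 19.25
tool_pos: [0.4414, -0.3505, -0.006]
ee_rot: [-2.31, 1.569, -2.28]
wrist_force: [-14.1, 9.0, 33.5]
width: 0.0003
```

At the stop: force jumped from 7 to 33 N while the tip stalled. Hold, then release.

>>> {"method": "carry_out", "body": {"targets": [[1,0,0,0,0],[1,0,0,0,0],[1,0,0,0,0],[1,0,0,0,0],[1,0,0,0,0],[1,0,0,0,0]]}}

```text
time: 19.85
tool_pos: [0.4414, -0.3505, -0.006]
ee_rot: [-2.268, 1.569, -2.238]
wrist_force: [-13.5, 8.0, 34.1]
width: 0.0006
```

Run:
```python
from h import *
snap('scene','s8'); plan([.44,-.35,0])
```

```text
t 19.9 tcp [ 0.4414 -0.3505 -0.006 ] jaw 1.6011 x [-0.001 -0.002 -1.   ] F [-13.2   7.8  33.7] w 0.0002 q [-0.77  0.21  1.58 -0.    1.35 -2.37]
shift cm [-0.6   0.05 -0.14] turn deg 0
```

>>> {"method": "carry_out", "body": {"targets": [[1,-0.5,0,0,0],[1,-0.5,0,0,0],[1,-0.5,0,0,0],[1,-0.5,0,0,0],[1,-0.5,0,0,0],[1,-0.7,0,0,0],[1,-1,0,0,0],[1,-2,0,0,0],[1,-3,0,0,0],[1,-4,0,0,0],[1,-4,0,0,0],[1,0,0,-4,0],[1,0,0,-4,0],[1,0,0,-2,0],[1,0,0,0,0],[1,0,0,0,0],[1,0,0,0,0]]}}

```text
time: 21.6
tool_pos: [0.3429, -0.3527, 0.1583]
ee_rot: [1.888, 1.569, 1.919]
wrist_force: [0.8, 0.5, -0.5]
width: 0.0005
```

Run:
```python
from h import *
a=load('s8')['image'];b=snap('scene','s9')['image'];t=snap('top','t9')['image']
c=lambda i,x,y,a,b,W,H:cv2.resize(i[y:y+b,x:x+a,::-1],(W,H),interpolation=2)
cv2.imwrite('pics/m9.png',np.vstack([np.hstack([c(a,240,70,100,75,400,300),c(b,240,70,100,75,400,300)]),np.hstack([c(t,286,143,100,75,400,300),c(b,0,0,640,400,400,300)])]))
plan([.44,-.35,.1])
A,B=load('t6')['image'],t; d=lambda i,r:cv2.absdiff(A[r],B[r]).max()
for n,r in(('blk',np.s_[155:195,315:355]),('jar',np.s_[112:150,190:228]),('eye',np.s_[120:150,450:480]),('case',np.s_[195:265,162:226])):print(n,d(B,r),cv2.absdiff(load('top0')['image'][r],B[r]).max())
```

```text
t 21.7 tcp [ 0.3431 -0.3528  0.1583] jaw 1.602 x [-0.001  0.001 -1.   ] F [-0.3  0.   0.3] w 0.0006 q [-0.91 -0.04  1.52  0.    1.67 -2.52]
shift cm [ 5.83 -0.03  9.7 ] turn deg 0
blk 8 160
jar 8 9
eye 13 17
case 18 15
```

View pics/m9.png

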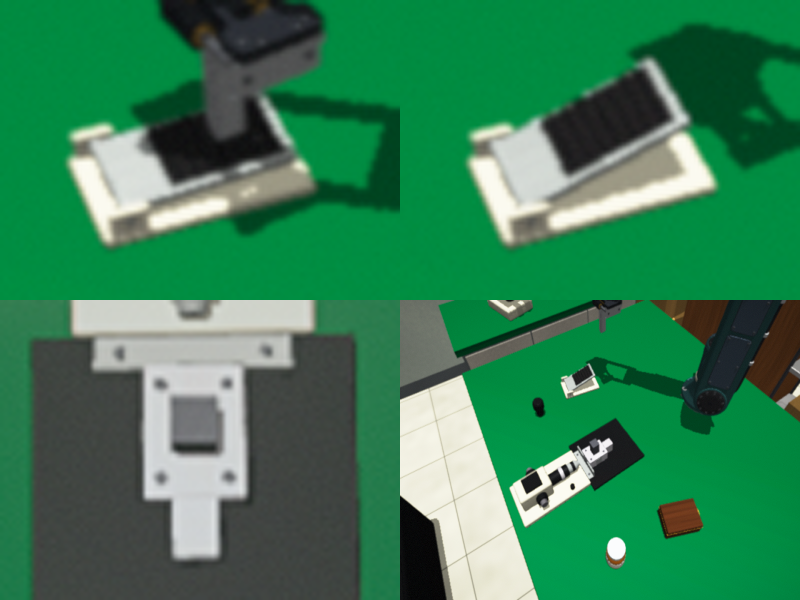

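Run:
```python
from h import *
T=load('t9');g=cv2.cvtColor(T['image'],cv2.COLOR_RGB2GRAY).astype(float)
def edge(rows,c0,c1,z,sgn):
    P=[]
    for r in rows:
        d=np.clip(sgn*np.diff(g[r,c0:c1]),0,None)
        P.append(atz(T,(d*(np.arange(c0,c1-1)+.5)).sum()/d.sum(),r,z)[:2])
    P=np.array(P);k=np.polyfit(P[:,0],P[:,1],1);return round(float(np.arctan(k[0])),4),P[:,1].mean().round(4)
print('main L',edge(range(163,190),317,327,.047,1),'main R',edge(range(163,190),343,352,.047,-1))
print('tail L',edge(range(195,204),325,333,.047,1),'tail R',edge(range(195,204),337,345,.047,-1))
print('stage L',edge(range(165,240),288,300,.012,-1),'stage R',edge(range(165,240),369,383,.012,1))
```

```text
main L (0.0204, np.float64(0.0246)) main R (0.044, np.float64(-0.036))
tail L (0.0378, np.float64(0.0069)) tail R (0.0292, np.float64(-0.0209))
stage L (0.0281, np.float64(0.0932)) stage R (0.0281, np.float64(-0.1072))
```

```bash
python3 -c "
from bench import robot
print(robot.close_job())"
```

```text
the job is handed in; nothing more can be done
None
```

The block now stands with its square end against both bracket tabs. The pedal was pressed to its stop, held about 0.6 s and let up, and the job was handed in at about 21.7 s. I gripped the block by its post, turned it about 92.6° and slid it in until it stalled at about 18 N. Then I released it and pressed the pedal with the closed fingers.

**Last checks**
- **Block position:** in the top view the square end is within about 0.5 mm of the contact plane and about 2 mm off the lens axis. It did not move during the pedal press.
- **Block squareness:** fitted edges gave a mean angle of 0.032 rad against 0.028 rad for the stage. An earlier, coarser corner fit differed, giving an error of about -0.023 rad; both are inside the 0.06 limit.
- **Block tilt:** I judged it flat by eye and from the contact forces, and did not measure the tilt.
- **Pedal:** force rose from about 7 to 34 N as the tip stalled. The picture shows the treadle fully down during the press and up again afterwards.
- **Bystanders and arm:** the case, eyepiece and jar look unchanged in the top images, and the arm is clear of everything.

**Disagreement found:** the real fingertips sat about 30 mm higher than the reported TCP. The first grasp therefore closed above the post without touching anything. I saw it in the finger width and the pictures, corrected for it, and the second grasp held.

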